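# Hang the blank tray on the swinging drop hook

## Task

Pick up the tray of knife blanks by its handle and lay the handle's bar gently against the shank of the swinging red hook, on the open side above the tip, until the hook leans on it and is still. Keeping that light touch, slide the bar down the shank into the hook so that it is seated at its yellow middle, and let go so that the tray hangs level, plumb and still. Never knock or press the hook hard, and leave the other things on the bench alone.

Things in the scene. Friction and masses are not known exactly. Their poses are not given: they have to be found in the camera images.
- pivot (a point): Pin from which the red hook hangs, under the end of the stand's overhead arm, 390 mm above the bench; fixed. x: along the pin and the arm, towards the post; z up. The hook swings in the y-z plane, its open mouth facing -y. The arm is 22 mm wide, its underside 24 mm above the pin, and reaches 16 mm past the pin to -x.
- post (a point): Centre of the stand's dark square post (22 mm wide, 430 mm high), 200 mm along +x from the pivot, 200 mm above the bench. Its base plate, 120 mm (x) by 200 mm (y) and 12 mm high, is centred under it; nothing lies under the hook. Axes as the pivot's.
- hook (a joint): Swing of the hook about the pivot's x axis, rad: 0 plumb, positive when its lower end is to +y (away from the mouth side). At the start it swings 0.2 to 0.4 rad either way, period 0.8 s, with hardly any damping: it does not settle by itself. Empty it rests at about -0.03. It weighs 300 g, so it leans against a bar with only about 1 N or less.
- seat (a point): Where the bar's centre lies when seated, 177 mm under the pivot; moves with the hook (axes as the pivot's at joint 0). Hook of 12 mm round bar: straight shank with its centre line at y +14.5 mm from 38 to 175 mm below the pivot, a round bowl under it and up to the tip; the throat between shank and tip is 17 mm clear, 25 mm deep. A bar touching the shank has its centre at y +2.5 mm. Lowest point 196 mm below the pivot.
- tip (a point): Centre of the rounded end of the hook's upturned tip, 22 mm to -y of the pivot line, 140 mm below the pivot (its top 134 mm below). Moves with the hook. It flares outward from 152 mm below the pivot. The bar must pass above it to reach the shank.
- bar (a point): Middle (yellow band) of the carrier's handle bar, 160 mm above the carrier's underside; x along the bar, y across, z up. Bar 12 mm round, 232 mm long between two uprights. The carrier is a loose tray, 236 x 90 mm with 20 mm rims, three knife blanks fixed in it, 300 to 460 g in all, its weight centred under this point. It stands on the bench at the start.
- sleeve (a point): Centre of the blue grip sleeve at the bar's -x end (the robot's side), 85 mm along -x from the bar's middle: 40 mm long (x), 14 mm wide (y), 22 mm high, 160 mm above the carrier's underside. A second sleeve like it sits 85 mm to +x, but there the stand's overhead arm would be in a gripper's way.
- hammer: Bystander: claw-less hammer lying on the bench; leave it alone.
- wrench: Bystander: steel wrench lying on the bench; leave it alone.
- driver: Bystander: screwdriver lying on the bench; leave it alone.
- oil: Bystander: green bottle, 56 mm across and 130 mm tall, standing; leave it alone.
- pot: Bystander: steel cup, 80 mm across and 70 mm tall, standing; leave it alone.
- offcut: Bystander: pale wood offcut 120 x 50 x 30 mm; leave it alone.

How it is judged:
By the outcome, as a careful person would: the job done as asked, in the order asked, and still so for the second after the job is handed in, with the robot touching nothing.
It also fails if it takes over 64 s, if anything falls off the work surface, if the arm or the gripper's body presses on something with over 40 N, if the wrist force passes 120 N, or if a joint passes its speed limit or range.

## Robot

A 6-joint arm with a two-finger parallel gripper is mounted at the origin on the work surface. World frame = base frame: x ahead of the robot, y to its left, z up, the work surface at z = 0. Lengths are in mm, angles in rad, forces in N, time in s.
With the tool pointing down it reaches from about 300 to 775 mm from the base axis. Payload 14.6 kg.
Tool frame: the origin (TCP) lies between the finger pads; the fingertips stand 19 mm ahead of it and the grasp point (between the pads) is the TCP; z points along the fingers, y is the line along which they close (so a half turn about z gives the same grasp; the last joint's range is limited). The gripper opens to 94 mm and grips with 3 to 60 N. Pads are 16 mm wide; open, the fingers measure 119 mm over their backs; the gripper's body (75 mm by 177 mm) begins 78 mm behind the grasp point.
Start: joints at [1.188, 0.3, 1.521, -0, 1.321, -0.067], TCP at [170.815, 522.792, 224.446] pointing down, gripper open.
Joint ranges: [-3.03, 3.03], [-0.79, 2.21], [0.23, 2.52], [-1.04, 4.18], [0, 3.07], [-2.55, 2.55]. Speed limits (rad/s): [2.22, 2.22, 2.57, 3.14, 3.14, 3.14].

## Interface

Orientations are given as [roll, pitch, yaw] about the fixed x, y, z axes, in that order (R = Rz(yaw) Ry(pitch) Rx(roll)).
In Python, from cell import monitor, imaging, job, find_in, trace gives the robot as it stands. The module is installed in compiled form; this text tells all that it offers.
- The arm moves only by the tool arm_command, never from a script. Its argument "steps" is a list of rows, each a list of 5 numbers: the opening, from 0 (shut) to 1 (fully open), then the shift along the tool's x, y, z in mm, then the turn about the tool's z in degrees. In form: [[gripper, dx, dy, dz, turn], ...]. A call has 1 to 20 rows; each row is the pose to reach, as a shift and turn from the pose commanded when the call began, along the tool's axes at that moment; what a row does not reach only later rows make up. A row lasts 1/8 s, in which the tool goes at most 62.5 mm and 10.7 degrees, less where a joint would pass 70% of its speed; a pose out of reach is approached as far as the arm can. A call with a gripper value outside its range is refused whole. The fingers move at their own pace and stop on an object; "force" is the grip in N (left out, the last holds). Time passes only in rows, so rows that repeat a pose let the fingers close. It gives the time, the measured TCP pose, the force, the opening and the grip force at its end, in the units of the state.
- monitor.read_state(): the state, without advancing time (a new reading comes with each control period).
- imaging.camera(name): name is "scene" or "top" or "wrist"; returns a dict with "img" (480x640x3 uint8, red, green, blue), "mtx" (3x3 intrinsics, pixels), "view" (4x4, takes a point from world to camera coordinates). Camera axes: x right, y down, z forward; pixel columns grow to the right and rows downward; lengths in mm; the calibration is good to about 2 mm. A picture is of the moment at which its call begins. There is no depth.
- job.sign_off(): hands the job in; it is judged then, once.
Trained networks look in a picture, given as the dict that the camera call returned (one of the last four; its "shot" number tells which), for a name from the list of things; names that differ only in an ending like _2 or _b are one class to them, and where a whole thing is asked for, a point or a joint stands for the part that bears it (a point fixed in the world has none). Each returns a list of dicts, best first, with "p" (0 to 1); they miss things now and then, are a little off and sometimes report something else, mostly with a low value. They report only what shows in the picture. A call takes as long as a camera call.
- find_in(picture, target): "rect" ([centre column, centre row, width, height] in pixels, round what is visible of it).
- trace(picture, target): "region" (480x640 bool, what is visible of it) and "rect" ([centre column, centre row, width, height] in pixels, round what is visible of it).
The state is a dict: "clock": time; "joints": joint angles; "qd": joint speeds; "effort": joint torques, N m; "eef_pos": TCP position; "eef_rot": TCP orientation; "wrist_force": force on the tool from outside, world axes, zero at the start; "moment": the same for the moment, N m; "finger_gap": finger opening in mm; "finger_force": force on a finger pad.
Only numpy, scipy, OpenCV 4.12 (cv2) and the standard library are available. Lean on these libraries where they do the work, as an engineer would, in place of code of your own. Each camera call takes 0.05 s, during which the arm holds its last target. There are 200 camera calls.

## Working session

There is one attempt and no reset: what is moved stays moved. The work goes in short steps, Python scripts to look and compute and a tool call to move; the robot and the scene stay as the last step left them, time stands still between calls to the robot, and variables do not carry over. Pictures are saved under pics/ and viewed, at most 10 in all, crops included, and the job is handed in when it is done.

Besides the shell and the picture viewer there is one more tool, called by a JSON object that holds its "fn" and its "kwargs". arm_command: Moves the arm, as the interface text tells. Its arguments: {"type":"object","properties":{"steps":{"type":"array","items":{"type":"array","items":{"type":"number"}}},"force":{"type":"number"}},"required":["steps"]}

```bash
mkdir -p pics
cat > h.py <<'E'
import numpy as np, cv2
from cell import monitor, imaging, job, find_in, trace
def save(c,n): cv2.imwrite(f'pics/{n}.png',c['img'][:,:,::-1])
def proj(c,P):
    P=np.atleast_2d(P); q=(c['view'][:3,:3]@P.T).T+c['view'][:3,3]; p=(c['mtx']@q.T).T; return p[:,:2]/p[:,2:]
def ray(c,u,v):
    R=c['view'][:3,:3];t=c['view'][:3,3]; d=R.T@np.linalg.inv(c['mtx'])@np.array([u,v,1.]); return -R.T@t,d/np.linalg.norm(d)
def atz(c,u,v,z):
    o,d=ray(c,u,v); return o+d*(z-o[2])/d[2]
def tri(obs):
    A=np.zeros((3,3));b=np.zeros(3)
    for c,u,v in obs:
        o,d=ray(c,u,v);M=np.eye(3)-np.outer(d,d);A+=M;b+=M@o
    return np.linalg.solve(A,b)
E
python3 - <<'E'
from h import *
np.set_printoptions(precision=1,suppress=True)
s=monitor.read_state();print(s)
cs={n:imaging.camera(n) for n in('scene','top')}
for n,c in cs.items():
    save(c,n+'0'); o,_=ray(c,320,240);print(n,o)
    for t in('bar','sleeve','hook','tip','seat','pivot','post','hammer','oil','pot','offcut','wrench','driver'):
        try: print(t,[(np.round(d['rect']).astype(int).tolist(),round(d['p'],2)) for d in find_in(c,t)][:3])
        except Exception as e: print(t,e)
E
```

```text
{'clock': 0.0, 'joints': array([ 1.2,  0.3,  1.5, -0. ,  1.3, -0.1]), 'qd': array([-0., -0.,  0.,  0., -0., -0.]), 'effort': array([  0. , -53.2, -35.3,   0.1,   0. ,  -0. ]), 'eef_pos': array([170.7, 522.6, 223.9]), 'eef_rot': array([-3.1, -0. ,  2.8]), 'wrist_force': array([ 0.6, -0.2,  0.6]), 'moment': array([ 0.1, -0. , -0. ]), 'finger_force': 0.0, 'finger_gap': 93.99360988867872}
scene [1052.1 -725.4 1350. ]
bar [([294, 304, 62, 90], 0.71)]
sleeve []
hook [([338, 195, 16, 56], 0.59)]
tip [([336, 194, 18, 53], 0.75)]
seat [([338, 194, 18, 55], 0.78), ([373, 228, 86, 149], 0.4)]
pivot [([373, 228, 85, 151], 0.61), ([338, 194, 16, 55], 0.57)]
post [([373, 228, 86, 148], 0.81)]
hammer [([341, 187, 44, 48], 0.9)]
oil [([358, 333, 22, 30], 0.94)]
pot [([338, 356, 29, 36], 0.83), ([340, 188, 48, 48], 0.35)]
offcut [([299, 382, 47, 27], 0.81)]
wrench [([191, 367, 16, 59], 0.69), ([374, 226, 84, 146], 0.63)]
driver [([372, 210, 11, 21], 0.48)]
top [ 467.6  -44.3 1486. ]
bar [([371, 252, 57, 91], 0.69)]
sleeve [([368, 254, 61, 95], 0.85)]
hook [([248, 258, 29, 8], 0.48)]
tip [([250, 206, 71, 117], 0.58), ([250, 259, 27, 5], 0.48)]
seat [([158, 322, 54, 98], 0.72), ([249, 258, 28, 7], 0.65)]
pivot [([250, 209, 74, 120], 0.86)]
post [([250, 207, 79, 119], 0.78)]
hammer [([159, 322, 57, 100], 0.6)]
oil [([350, 168, 25, 26], 0.87)]
pot [([388, 172, 32, 33], 0.91)]
offcut [([428, 196, 37, 46], 0.81)]
wrench [([487, 304, 52, 49], 0.59)]
driver [([163, 272, 58, 42], 0.58)]
```

Run:
```python
import cv2,numpy as np
a=cv2.imread('pics/scene0.png')[100:420,150:450];b=cv2.imread('pics/top0.png')[110:410,100:540]
cv2.imwrite('pics/sc.png',cv2.resize(a,None,fx=1.85,fy=1.85,interpolation=cv2.INTER_CUBIC));cv2.imwrite('pics/tc.png',cv2.resize(b,None,fx=1.8,fy=1.8,interpolation=cv2.INTER_CUBIC))
```

```text
(no output)
```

View pics/sc.png

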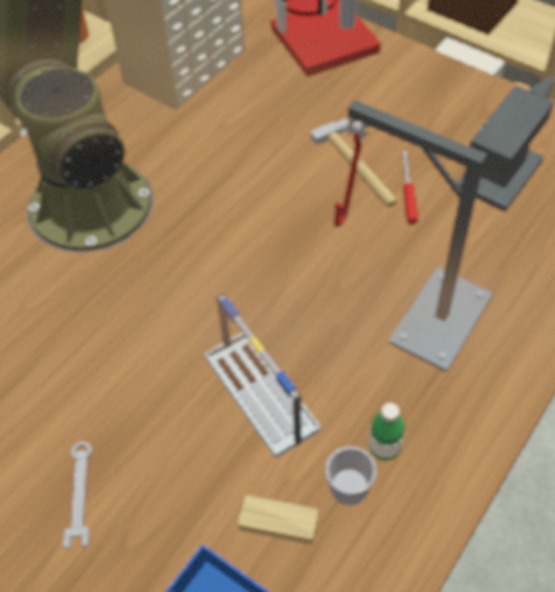

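View pics/tc.png

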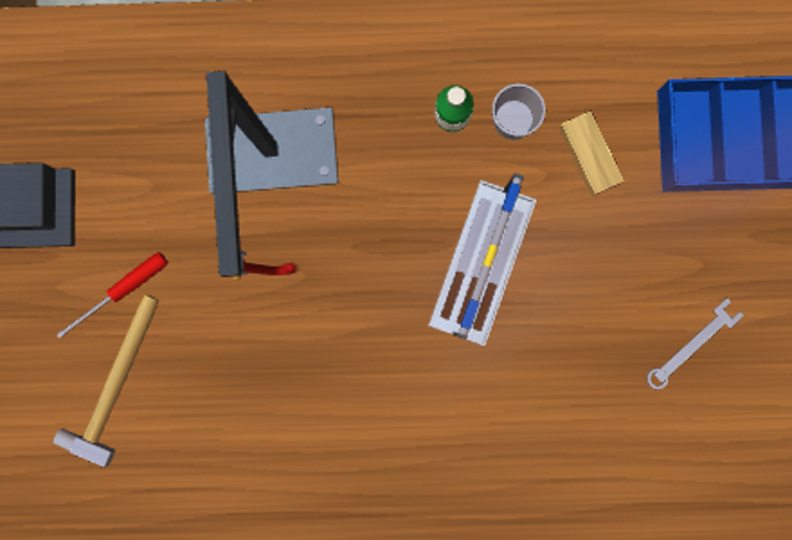

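The scene crop shows the tray mid-bench with its yellow band at crop (257,344), the robot-side blue sleeve at (228,307), and the hook hanging from the arm end at (357,125). The top crop shows the arm end at (230,275), the hook tip at (293,268), the yellow band at (490,255) and the near sleeve at (470,315).

```bash
cat >> h.py <<'E'
def blobs(c,kind,roi=None,mn=8):
    h=cv2.cvtColor(c['img'],cv2.COLOR_RGB2HSV);H,S,V=[h[:,:,i].astype(int) for i in range(3)]
    m={'yellow':(abs(H-28)<6)&(S>170)&(V>130),'blue':(abs(H-113)<12)&(S>110)&(V>60),'red':((H<6)|(H>174))&(S>150)&(V>50)}[kind]
    if roi:
        k=np.zeros_like(m);k[roi[1]:roi[3],roi[0]:roi[2]]=1;m=m&k
    n,l,st,ce=cv2.connectedComponentsWithStats(m.astype(np.uint8))
    return [(ce[i].round(1).tolist(),st[i].tolist()) for i in range(1,n) if st[i][4]>=mn]
E
python3 - <<'E'
from h import *
np.set_printoptions(precision=1,suppress=True)
s=imaging.camera('scene');t=imaging.camera('top')
for k in('yellow','blue','red'):
    print(k,blobs(s,k,(150,100,450,380)),blobs(t,k,(100,100,460,400)))
print('top map',atz(t,320,240,0),atz(t,420,240,0),atz(t,320,340,0))
# arm end/pivot candidates
for z in(436,): print([atz(t,u,v,z) for u,v in((221.1,263.3),(234.4,262.2),(215,150),(226,150))])
tr=max(trace(t,'post'),key=lambda d:d['p']);m=tr['region'];ys,xs=np.where(m)
for y in range(150,270,8):
    r=np.where(m[y])[0]; print(y,r.min() if len(r) else None,r.max() if len(r) else None,end=' | ')
E
```

```text
yellow [] [([371.7, 251.3], [369, 246, 7, 12, 42])]
blue [([303.9, 306.7], [300, 302, 9, 10, 38])] [([383.5, 219.1], [379, 211, 10, 17, 94]), ([360.4, 284.4], [356, 277, 10, 16, 89])]
red [([324.6, 119.3], [299, 100, 56, 40, 1293]), ([297.6, 112.6], [297, 111, 2, 5, 8]), ([337.1, 203.1], [332, 173, 12, 48, 92]), ([371.5, 209.6], [369, 199, 7, 21, 100])] [([175.9, 263.3], [159, 250, 34, 28, 336]), ([254.4, 258.1], [235, 254, 41, 8, 210])]
top map [605.6 -27.7   0. ] [ 598. -305.    0.] [330.9 -20.5   0. ]
[array([524.6, 162.6, 436. ]), array([526. , 136.4, 436. ]), array([751.5, 172.4, 436. ]), array([750.8, 150.4, 436. ])]
150 None None | 158 None None | 166 None None | 174 None None | 182 None None | 190 None None | 198 None None | 206 None None | 214 None None | 222 None None | 230 None None | 238 None None | 246 None None | 254 None None | 262 None None |
```

Run:
```python
from h import *
from scipy.spatial.transform import Rotation as R
np.set_printoptions(precision=2,suppress=True)
t=imaging.camera('top');s=imaging.camera('scene')
n=atz(t,360.4,284.4,169);f=atz(t,383.5,219.1,169);y=atz(t,371.7,251.3,165)
print('near',n,'far',f,'mid',y,(n+f)/2,np.linalg.norm(f-n)); d=f-n;yaw=np.arctan2(d[1],d[0]);print('bar yaw deg',np.degrees(yaw))
st=monitor.read_state();M=R.from_euler('xyz',st['eef_rot']).as_matrix();print(M)
print('shift tool',M.T@(n-st['eef_pos']), 'tool y ang',np.degrees(np.arctan2(M[1,1],M[0,1])),'x ang',np.degrees(np.arctan2(M[1,0],M[0,0])))
g=cv2.cvtColor(t['img'],cv2.COLOR_RGB2GRAY)
m=(t['img'].max(2)<95); 
for v in range(152,268,6): 
    r=np.where(m[v,205:245])[0]+205; print(v,r.min() if len(r) else 0,r.max() if len(r) else 0,end=' | ')
c=s['img'][150:180,325:420]; cv2.imwrite('pics/z1.png',cv2.resize(s['img'][145:235,325:425][:,:,::-1],None,fx=6,fy=6,interpolation=cv2.INTER_NEAREST))
cv2.imwrite('pics/z2.png',cv2.resize(t['img'][235:275,210:290][:,:,::-1],None,fx=8,fy=8,interpolation=cv2.INTER_NEAREST))
```

```text
near [ 478.24 -125.47  169.  ] far [ 637.38 -187.68  169.  ] mid [ 558.82 -156.19  165.  ] [ 557.81 -156.58  169.  ] 170.87384763101957
bar yaw deg -21.352470809756554
[[-0.95  0.31 -0.  ]
 [ 0.31  0.95 -0.  ]
 [ 0.   -0.   -1.  ]]
shift tool [-493.56 -520.71   55.46] tool y ang 71.90552302751753 x ang 161.90552300706923
152 215 226 | 158 215 230 | 164 216 235 | 170 216 239 | 176 217 243 | 182 217 244 | 188 218 244 | 194 218 229 | 200 218 229 | 206 219 230 | 212 219 230 | 218 220 231 | 224 220 231 | 230 220 231 | 236 220 232 | 242 220 232 | 248 221 233 | 254 221 236 | 260 222 244 | 266 0 0 |
```

View pics/z1.png

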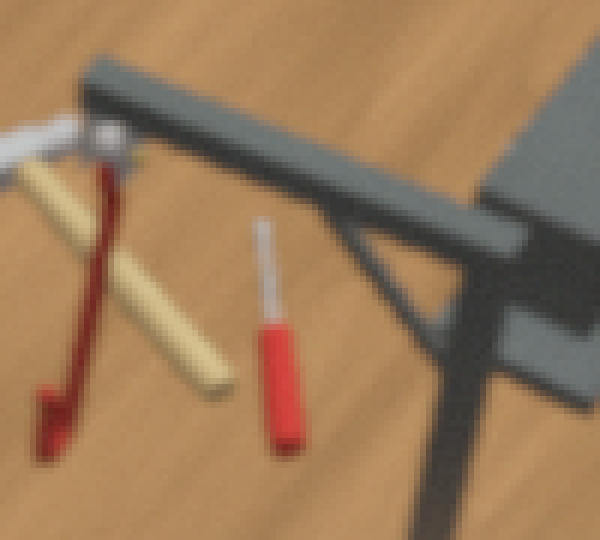

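View pics/z2.png

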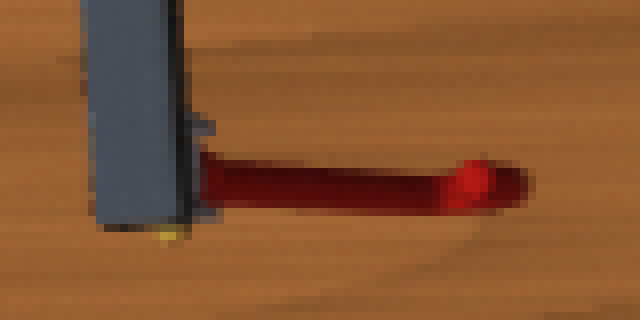

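Top crop: the arm's end face is at image row ≈262.8, columns 222–233, and the hook tip is near (270,258). The scene crop shows the arm-end corner at about (341,155) and the hook tip at (332,213).

Run:
```python
from h import *
np.set_printoptions(precision=2,suppress=True)
t=imaging.camera('top');s=imaging.camera('scene')
for z in(430,436):
    e=atz(t,227.6,262.7,z);a=atz(t,222.1,262,z);b=atz(t,214.7,152,z);u=(b-a)/np.linalg.norm(b-a);y=np.array([-u[1],u[0],0])
    p=e+16*u;p[2]=390
    print(z,'pivot',p,'yaw',np.degrees(np.arctan2(u[1],u[0])),u)
    print(' scene end top corners',proj(s,[e+11*y,e-11*y]), 'end bottom corner',proj(s,[e-11*y+[0,0,414-z]]))
    post=p+200*u; print(' post base scene',proj(s,[post*[1,1,0]+[0,0,12]]),'plate corners top',proj(t,[post*[1,1,0]+[0,0,12]+sx*60*u+sy*100*y for sx in(-1,1) for sy in(-1,1)]).round(1).tolist())
    print(' tip at rest scene/top',proj(s,[p-22*y+[0,0,-140]]),proj(t,[p-22*y+[0,0,-140]]))
```

```text
430 pivot [541.71 151.81 390.  ] yaw 3.240966716021692 [1.   0.06 0.  ]
 scene end top corners [[341.48 155.02]
 [337.71 159.43]] end bottom corner [[337.51 163.57]]
 post base scene [[389.06 270.66]] plate corners top [[287.6, 211.2], [215.8, 217.2], [284.3, 168.7], [213.0, 174.8]]
 tip at rest scene/top [[338.35 206.04]] [[251.04 258.9 ]]
436 pivot [541.38 150.7  390.  ] yaw 3.2409667160216924 [1.   0.06 0.  ]
 scene end top corners [[341.26 153.62]
 [337.47 158.03]] end bottom corner [[337.21 163.74]]
 post base scene [[388.82 270.83]] plate corners top [[288.0, 211.3], [216.2, 217.4], [284.6, 168.9], [213.3, 174.9]]
 tip at rest scene/top [[338.07 206.21]] [[251.52 259.03]]
```

{"fn": "arm_command", "kwargs": {"steps": [[1,-40,-50,-60,0],[1,-90,-100,-60,0],[1,-140,-150,-60,0],[1,-190,-200,-60,0],[1,-230,-245,-60,3],[1,-270,-290,-60,4],[1,-310,-335,-60,4],[1,-350,-375,-60,4],[1,-390,-415,-60,4],[1,-430,-455,-60,4],[1,-465,-490,-60,4],[1,-494,-521,-60,3.3],[1,-494,-521,-60,3.3],[1,-494,-521,-60,3.3]]}}

```text
clock: 3.5
eef_pos: [478.4, -125.5, 284.4]
eef_rot: [3.141, -0.0, 2.768]
wrist_force: [0.3, -0.2, -0.1]
finger_gap: 93.9
finger_force: 0.0
```

{"fn": "arm_command", "kwargs": {"steps": [[1,0,0,30,0],[1,0,0,60,0],[1,0,0,90,0],[1,0,0,110,0],[1,0,0,124,0],[1,0,0,124,0],[0,0,0,124,0],[0,0,0,124,0],[0,0,0,124,0],[0,0,0,124,0],[0,0,0,124,0],[0,0,0,124,0],[0,0,0,124,0],[0,0,0,124,0]], "force": 55}}

```text
clock: 5.25
eef_pos: [478.6, -125.9, 160.4]
eef_rot: [3.142, 0.0, 2.768]
wrist_force: [0.3, -0.5, -0.7]
finger_gap: 17.6
finger_force: 0.0
```

{"fn": "arm_command", "kwargs": {"steps": [[0,0,0,0,0],[0,0,0,0,0],[0,0,0,0,0]]}}

```text
clock: 5.62
eef_pos: [478.5, -125.9, 160.3]
eef_rot: [-3.142, -0.0, 2.768]
wrist_force: [-1.1, 0.3, -2.1]
finger_gap: 13.2
finger_force: 55.0
```

{"fn": "arm_command", "kwargs": {"steps": [[0,0,0,-5,0],[0,0,0,-12,0],[0,0,0,-20,0],[0,0,0,-30,0],[0,0,0,-30,0],[0,0,0,-30,0]]}}

```text
clock: 6.38
eef_pos: [478.5, -125.8, 190.3]
eef_rot: [-3.142, -0.0, 2.768]
wrist_force: [-1.0, 0.1, -5.7]
finger_gap: 13.5
finger_force: 55.0
```

Run:
```python
from h import *
np.set_printoptions(precision=2,suppress=True)
t=imaging.camera('top');s=imaging.camera('scene');st=monitor.read_state();print(st['eef_pos'],st['wrist_force'],st['moment'],st['finger_force'])
print(blobs(t,'yellow',(100,100,460,400)),blobs(t,'blue',(100,100,460,400)))
print(blobs(s,'blue',(150,220,450,380)),[find_in(s,'bar')[:1]])
cv2.imwrite('pics/lift.png',cv2.resize(s['img'][220:380,210:410][:,:,::-1],None,fx=3.5,fy=3.5,interpolation=cv2.INTER_CUBIC))
```

```text
[ 478.43 -125.81  190.14] [-0.61 -0.48 -3.83] [ 0.11  0.33 -0.05] 54.998263120651245
[([372.3, 250.4], [369, 245, 8, 12, 49])] [([384.2, 217.6], [379, 210, 11, 17, 96])]
[([303.9, 301.3], [301, 297, 7, 9, 31])] [[{'rect': [291.4, 300.8, 61.8, 81.0], 'p': 0.69}]]
```

View pics/lift.png

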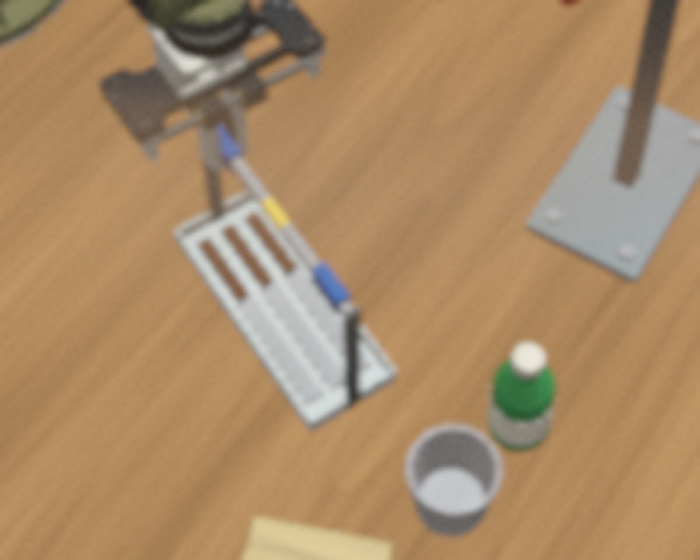

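The tray is lifted off the bench, held by the near sleeve and close to level, with the pot and bottle untouched. Next I'll work out the staging shift.

```bash
cat >> h.py <<'E'
from scipy.spatial.transform import Rotation as Ro
P=np.array([541.5,151.,390.]);u=np.array([np.cos(.0566),np.sin(.0566),0]);yh=np.array([-u[1],u[0],0])
def loc(x): d=np.asarray(x)-P; return np.array([d@u,d@yh,d[2]])
def wor(l): return P+l[0]*u+l[1]*yh+np.array([0,0,l[2]])
def shift(target):
    st=monitor.read_state();M=Ro.from_euler('xyz',st['eef_rot']).as_matrix();return M.T@(target-st['eef_pos'])
E
python3 - <<'E'
from h import *
np.set_printoptions(precision=1,suppress=True)
t=imaging.camera('top');s=imaging.camera('scene')
f=tri([(t,384.2,217.6),(s,303.9,301.3)]);print('far sleeve tri',f)
# yellow in scene, local threshold
h=cv2.cvtColor(s['img'],cv2.COLOR_RGB2HSV);m=(abs(h[:,:,0].astype(int)-26)<6)&(h[:,:,1]>150)&(h[:,:,2]>150);m[:, :280]=0;m[:,300:]=0;m[:270]=0;m[290:]=0
ys,xs=np.where(m);print(len(xs),xs.mean(),ys.mean()); y=tri([(t,372.3,250.4),(s,xs.mean(),ys.mean())]);print('mid',y)
e=monitor.read_state()['eef_pos'];print('tcp->mid',np.linalg.norm((y-e)[:2]), y-e)
print('stage shift',shift(wor([-85,-60,-90])),shift(wor([-85,-100,-90])))
E
```

```text
far sleeve tri [ 636.6 -187.6  194.8]
0 nan nan
mid [nan nan nan]
tcp->mid nan [nan nan nan]
stage shift [  94.6  190.8 -109.7] [  77.9  154.4 -109.7]<stdin>:7: RuntimeWarning: Mean of empty slice.
  ret = ret.dtype.type(ret / rcount)
```

{"fn": "arm_command", "kwargs": {"steps": [[0,0,0,-15,0],[0,0,0,-40,0],[0,0,0,-65,0],[0,4,8,-90,-2],[0,10,20,-105,-4],[0,20,40,-110,-7],[0,32,64,-110,-11],[0,44,88,-110,-15],[0,55,110,-110,-18],[0,65,130,-110,-21],[0,74,148,-110,-23],[0,81,162,-110,-24],[0,85,170,-110,-24.6],[0,86,172.5,-110,-24.6],[0,86,172.5,-110,-24.6],[0,86,172.5,-110,-24.6]]}}

```text
clock: 8.62
eef_pos: [461.5, 65.7, 300.4]
eef_rot: [-3.141, -0.0, -3.086]
wrist_force: [-0.1, 0.0, -4.0]
finger_gap: 13.9
finger_force: 55.0
```

```bash
cat > sw.py <<'E'
from h import *
from scipy.optimize import curve_fit
# hook angle from the scene: red pixels of hook vs projected shank/bowl model
def hookpts():
    a=[(0,14.5,-z) for z in range(45,175,3)]
    th=np.linspace(0,np.pi,25); a+=[(0,-14.5*0+ 14.5*np.cos(k)*1.0,-175-15*np.sin(k)) for k in th]
    a+=[(0,-14.5,-z) for z in range(152,175,3)]+[(0,-18,-146),(0,-22,-140)]
    return np.array(a,float)
HP=hookpts()
def rot(Q,th):
    c,s=np.cos(th),np.sin(th); return np.stack([Q[:,0],Q[:,1]*c-Q[:,2]*s,Q[:,1]*s+Q[:,2]*c],1)
def angle(c):
    h=cv2.cvtColor(c['img'],cv2.COLOR_RGB2HSV);H,S,V=[h[:,:,i].astype(int) for i in range(3)]
    m=((H<7)|(H>172))&(S>130)&(V>35)
    m[:150]=0;m[240:]=0;m[:,:315]=0;m[:,365:]=0
    ys,xs=np.where(m)
    if len(xs)<15: return np.nan,len(xs)
    px=np.stack([xs,ys],1).astype(float)
    best=(1e9,0)
    for th in np.arange(-.6,.6,.01):
        L=rot(HP,th); W=P+L[:,:1]*u+L[:,1:2]*yh+L[:,2:]*[0,0,1.]
        q=proj(c,W); D=np.linalg.norm(px[:,None]-q[None],axis=2)
        e=np.minimum(D.min(1),4).mean()+np.minimum(D.min(0),4).mean()
        if e<best[0]: best=(e,th)
    return best[1],round(best[0],2)
E
python3 - <<'E'
from sw import *
np.set_printoptions(precision=3,suppress=True)
T=[];A=[];C=[]
for i in range(22):
    t0=monitor.read_state()['clock'];c=imaging.camera('scene');T.append(t0);a,e=angle(c);A.append(a);C.append(e)
print(np.array(T));print(np.array(A));print(C)
save(c,'stage')
T=np.array(T);A=np.array(A);ok=~np.isnan(A)
f=lambda t,a,b,w,o:a*np.sin(w*t)+b*np.cos(w*t)+o
p,_=curve_fit(f,T[ok]-T[0],A[ok],[.2,.2,7.85,0]);print('amp',np.hypot(*p[:2]),'period',2*np.pi/p[2],'off',p[3],'rms',np.std(f(T[ok]-T[0],*p)-A[ok]))
st=monitor.read_state();print(st['clock'],loc(st['eef_pos']),st['eef_rot'])
cv2.imwrite('pics/st.png',cv2.resize(c['img'][140:300,270:430][:,:,::-1],None,fx=3.7,fy=3.7,interpolation=cv2.INTER_CUBIC))
E
```

```text
[8.625 8.675 8.725 8.775 8.825 8.875 8.925 8.975 9.025 9.075 9.125 9.175
 9.225 9.275 9.325 9.375 9.425 9.475 9.525 9.575 9.625 9.675]
[-0.33 -0.33 -0.3  -0.22 -0.12  0.    0.11  0.2   0.24  0.24  0.21  0.13
  0.04 -0.08 -0.19 -0.26 -0.32 -0.33 -0.29 -0.22 -0.11  0.02]
[np.float64(1.74), np.float64(1.65), np.float64(1.55), np.float64(1.69), np.float64(1.75), np.float64(1.98), np.float64(0.92), np.float64(1.14), np.float64(1.1), np.float64(1.19), np.float64(1.2), np.float64(1.25), np.float64(1.71), np.float64(1.72), np.float64(1.66), np.float64(1.64), np.float64(1.7), np.float64(1.64), np.float64(1.55), np.float64(1.7), np.float64(1.7), np.float64(1.76)]
amp 0.2923974899778644 period 0.796249984164991 off -0.03965300707279437 rms 0.006323159863991384
9.725 [-84.75  -80.231 -89.55 ] [-3.142 -0.    -3.086]
```

View pics/st.png

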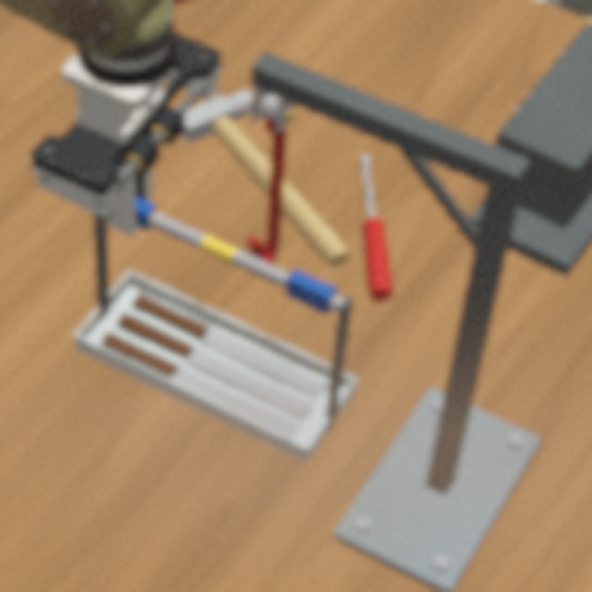

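The staging view shows the tray level in the grip with the yellow band at crop (217,247), and the hook swinging behind it, shank (277,180) and tip (262,245). The swing fit is clean: amplitude 0.29, rest −0.04. I'll approach to just short of its −y extreme, then creep so that it only ever touches near its turning points.

{"fn": "arm_command", "kwargs": {"steps": [[0,0,3,0.5,0],[0,0,9,1.5,0],[0,0,17,2.5,0],[0,0,25,3.5,0],[0,0,33,4.5,0],[0,0,39,5.5,0],[0,0,42.5,5.5,0],[0,0,44,5.5,0],[0,0,44.2,5.5,0]]}}

```text
clock: 10.85
eef_pos: [459.0, 110.2, 295.0]
eef_rot: [-3.142, 0.0, -3.086]
wrist_force: [1.2, 0.3, -4.5]
finger_gap: 13.3
finger_force: 55.0
```

```bash
cat > meas.py <<'E'
import sys
from sw import *
np.set_printoptions(precision=2,suppress=True)
A=[];F=[]
for i in range(int(sys.argv[1])):
    c=imaging.camera('scene');a,e=angle(c);A.append(a);F.append(monitor.read_state()['wrist_force'])
st=monitor.read_state();l=loc(st['eef_pos']);A=np.array(A);F=np.array(F)
print(round(st['clock'],2),'tcp',l,'ang',A,'min',np.nanmin(A),'contact ang est',(l[1]-2.5)/-l[2],'F',F.mean(0),'mom',st['moment'])
if len(sys.argv)>2: save(c,sys.argv[2])
E
python3 meas.py 16
```

```text
11.65 tcp [-84.72 -36.02 -95.08] ang [-0.05 -0.15 -0.25 -0.3  -0.33 -0.3  -0.23 -0.14 -0.03  0.08  0.15  0.23
  0.25  0.2   0.14  0.05] min -0.32999999999999974 contact ang est -0.40515757510548506 F [-0.11 -0.02 -4.34] mom [-0.01  0.34  0.02]
```

{"fn": "arm_command", "kwargs": {"steps": [[0,0,0.5,0,0],[0,0,1,0,0],[0,0,1.4,0,0],[0,0,1.8,0,0],[0,0,2.1,0,0],[0,0,2.4,0,0],[0,0,2.7,0,0],[0,0,3,0,0],[0,0,3.2,0,0],[0,0,3.4,0,0],[0,0,3.6,0,0],[0,0,3.8,0,0],[0,0,4,0,0],[0,0,4.2,0,0],[0,0,4.4,0,0],[0,0,4.6,0,0],[0,0,4.8,0,0],[0,0,5,0,0],[0,0,5.2,0,0],[0,0,5.4,0,0]]}}

```text
clock: 14.15
eef_pos: [458.7, 115.7, 295.0]
eef_rot: [-3.142, 0.0, -3.086]
wrist_force: [-0.1, 0.5, -4.1]
finger_gap: 13.4
finger_force: 55.0
```

```bash
python3 meas.py 16
```

```text
14.95 tcp [-84.72 -30.62 -95.06] ang [-0.26 -0.3  -0.3  -0.26 -0.18 -0.08  0.01  0.11  0.18  0.21  0.2   0.16
  0.11  0.   -0.1  -0.19] min -0.2999999999999997 contact ang est -0.3484061055378614 F [-0.07 -0.06 -4.34] mom [-0.01  0.41  0.05]
```

{"fn": "arm_command", "kwargs": {"steps": [[0,0,0.2,0,0],[0,0,0.4,0,0],[0,0,0.6,0,0],[0,0,0.8,0,0],[0,0,1.0,0,0],[0,0,1.2,0,0],[0,0,1.4,0,0],[0,0,1.6,0,0],[0,0,1.85,0,0],[0,0,2.1,0,0],[0,0,2.35,0,0],[0,0,2.6,0,0],[0,0,2.85,0,0],[0,0,3.1,0,0],[0,0,3.35,0,0],[0,0,3.6,0,0],[0,0,3.9,0,0],[0,0,4.2,0,0],[0,0,4.5,0,0],[0,0,4.8,0,0]]}}

```text
clock: 17.45
eef_pos: [458.4, 120.5, 295.0]
eef_rot: [3.142, 0.0, -3.086]
wrist_force: [0.5, 0.2, -4.7]
finger_gap: 14.1
finger_force: 55.0
```

{"fn": "arm_command", "kwargs": {"steps": [[0,0,0.3,0,0],[0,0,0.6,0,0],[0,0,0.9,0,0],[0,0,1.2,0,0],[0,0,1.5,0,0],[0,0,1.8,0,0],[0,0,2.1,0,0],[0,0,2.4,0,0],[0,0,2.7,0,0],[0,0,3.0,0,0],[0,0,3.3,0,0],[0,0,3.6,0,0],[0,0,3.9,0,0],[0,0,4.2,0,0],[0,0,4.5,0,0],[0,0,4.8,0,0],[0,0,5.1,0,0],[0,0,5.4,0,0],[0,0,5.7,0,0],[0,0,6,0,0]]}}

```text
clock: 19.95
eef_pos: [458.0, 126.5, 295.0]
eef_rot: [3.142, 0.0, -3.086]
wrist_force: [0.1, -0.7, -4.2]
finger_gap: 13.6
finger_force: 55.0
```

```bash
python3 meas.py 16
```

```text
20.75 tcp [-84.71 -19.81 -95.07] ang [ 0.    0.08  0.16  0.17  0.17  0.15  0.08  0.   -0.08 -0.16 -0.23 -0.26
 -0.24 -0.19 -0.12 -0.04] min -0.2599999999999997 contact ang est -0.23464554666147833 F [ 0.04  0.03 -4.23] mom [-0.02  0.35 -0.02]
```

Run:
```python
from sw import *
np.set_printoptions(precision=3,suppress=True)
for i in range(4):
    t=imaging.camera('top');e=loc(monitor.read_state()['eef_pos'])
    b=blobs(t,'blue',(200,150,420,330));y=blobs(t,'yellow',(200,150,420,330))
    f=[loc(atz(t,*k[0],305)) for k in b];g=[loc(atz(t,*k[0],300)) for k in y]
    print(e,'blue',f,[k[1][4] for k in b],'yel',g)
save(t,'top1')
cv2.imwrite('pics/t1.png',cv2.resize(t['img'][180:340,200:360][:,:,::-1],None,fx=3.7,fy=3.7,interpolation=cv2.INTER_CUBIC))
```

```text
[-84.703 -19.828 -95.039] blue [array([ 84.656, -20.292, -85.   ])] [121] yel [array([  2.201, -19.683, -90.   ])]
[-84.709 -19.811 -95.049] blue [array([ 84.656, -20.292, -85.   ])] [121] yel [array([  1.979, -19.667, -90.   ])]
[-84.708 -19.822 -95.043] blue [array([ 84.656, -20.292, -85.   ])] [121] yel [array([  1.979, -19.667, -90.   ])]
[-84.707 -19.814 -95.067] blue [array([ 84.656, -20.292, -85.   ])] [120] yel [array([  1.979, -19.667, -90.   ])]
```

View pics/t1.png

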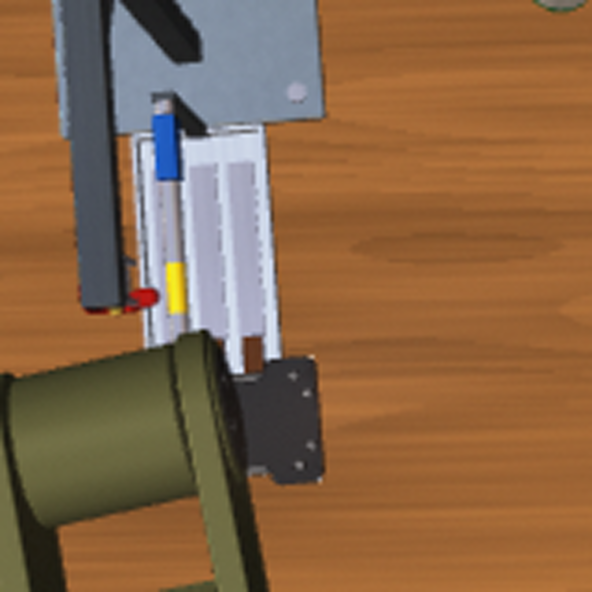

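The top view shows the bar straight in the grip and parallel to the arm, yellow band at crop (176,288), with the red tip just clear beside it at (145,297). I'll keep creeping.

{"fn": "arm_command", "kwargs": {"steps": [[0,0,0.3,0,0],[0,0,0.6,0,0],[0,0,0.9,0,0],[0,0,1.2,0,0],[0,0,1.5,0,0],[0,0,1.8,0,0],[0,0,2.1,0,0],[0,0,2.4,0,0],[0,0,2.7,0,0],[0,0,3.0,0,0],[0,0,3.3,0,0],[0,0,3.6,0,0],[0,0,3.9,0,0],[0,0,4.2,0,0],[0,0,4.5,0,0],[0,0,4.8,0,0],[0,0,5.1,0,0],[0,0,5.4,0,0],[0,0,5.7,0,0],[0,0,6,0,0]]}}

```text
clock: 23.45
eef_pos: [457.7, 132.4, 294.9]
eef_rot: [-3.142, -0.0, -3.086]
wrist_force: [-0.1, -0.3, -4.4]
finger_gap: 13.4
finger_force: 55.0
```

```bash
python3 meas.py 16
```

```text
24.25 tcp [-84.7  -13.82 -95.06] ang [-0.15 -0.19 -0.19 -0.16 -0.12 -0.06  0.    0.05  0.1   0.11  0.11  0.09
  0.04 -0.02 -0.08 -0.15] min -0.1899999999999996 contact ang est -0.1716909468803983 F [-0.11 -0.02 -4.25] mom [ 0.    0.4  -0.01]
```

{"fn": "arm_command", "kwargs": {"steps": [[0,0,0.4,0,0],[0,0,0.8,0,0],[0,0,1.2,0,0],[0,0,1.6,0,0],[0,0,2,0,0],[0,0,2.4,0,0],[0,0,2.8,0,0],[0,0,3.2,0,0],[0,0,3.6,0,0],[0,0,4,0,0],[0,0,4.4,0,0],[0,0,4.8,0,0],[0,0,5.2,0,0],[0,0,5.6,0,0],[0,0,6.1,0,0],[0,0,6.6,0,0],[0,0,7.1,0,0],[0,0,7.6,0,0],[0,0,8.1,0,0],[0,0,8.6,0,0]]}}

```text
clock: 26.75
eef_pos: [457.2, 141.0, 294.9]
eef_rot: [3.142, -0.0, -3.086]
wrist_force: [0.1, -0.3, -4.8]
finger_gap: 13.9
finger_force: 55.0
```

{"fn": "arm_command", "kwargs": {"steps": [[0,0,0.5,0,0],[0,0,1,0,0],[0,0,1.5,0,0],[0,0,2,0,0],[0,0,2.5,0,0],[0,0,3,0,0],[0,0,3.5,0,0],[0,0,4,0,0],[0,0,4.5,0,0],[0,0,5,0,0],[0,0,5.6,0,0],[0,0,6.2,0,0],[0,0,6.8,0,0],[0,0,7.4,0,0],[0,0,8,0,0],[0,0,8.6,0,0],[0,0,9.2,0,0],[0,0,9.8,0,0],[0,0,10.4,0,0],[0,0,11,0,0]]}}

```text
clock: 29.25
eef_pos: [456.6, 152.0, 295.0]
eef_rot: [-3.142, -0.0, -3.086]
wrist_force: [0.1, -0.6, -4.9]
finger_gap: 13.6
finger_force: 55.0
```

```bash
python3 meas.py 12
```

```text
29.85 tcp [-84.69   5.78 -95.05] ang [0.02 0.02 0.02 0.02 0.03 0.02 0.02 0.02 0.03 0.02 0.02 0.02] min 0.020000000000000573 contact ang est 0.0344793987189025 F [-0.25 -0.02 -4.43] mom [-0.06  0.35  0.  ]
```

{"fn": "arm_command", "kwargs": {"steps": [[0,0,0.4,1,0],[0,0,0.8,3,0],[0,0,1.2,5.5,0],[0,0,1.6,8,0],[0,0,2,10.5,0],[0,0,2.3,13,0],[0,0,2.5,15.5,0],[0,0,2.7,18,0],[0,0,2.9,20.5,0],[0,0,3.1,23,0],[0,0,3.3,25.5,0],[0,0,3.5,28,0],[0,0,3.7,30.5,0],[0,0,3.8,33,0],[0,0,3.9,35.5,0],[0,0,4,38,0],[0,0,4.1,40,0],[0,0,4.2,41.5,0],[0,0,4.3,42.5,0],[0,0,4.4,43,0]]}}

```text
clock: 32.35
eef_pos: [456.4, 156.4, 251.9]
eef_rot: [-3.142, 0.0, -3.086]
wrist_force: [0.4, 0.5, -4.6]
finger_gap: 13.9
finger_force: 55.0
```

```bash
python3 meas.py 5 slide
python3 - <<'E'
import cv2
a=cv2.imread('pics/slide.png')[140:300,270:430];cv2.imwrite('pics/sl.png',cv2.resize(a,None,fx=3.7,fy=3.7,interpolation=cv2.INTER_CUBIC))
E
```

```text
32.6 tcp [ -84.69   10.18 -138.03] ang [0.04 0.04 0.04 0.04 0.04] min 0.04000000000000059 contact ang est 0.05563349962987476 F [-0.17 -0.24 -4.6 ] mom [-0.04  0.42 -0.  ]
```

View pics/sl.png

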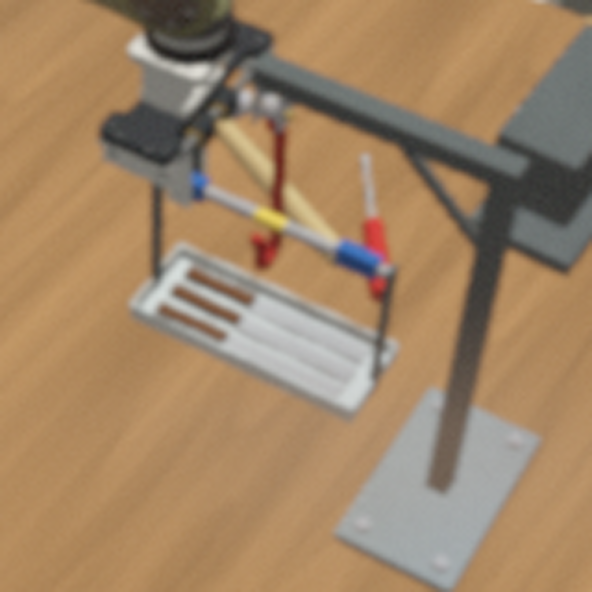

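The slide view shows the bar against the shank above the tip: band at crop (270,219), shank crossing at (276,215), tip at (262,240). I'll check the along-bar centring numerically.

Run:
```python
from sw import *
np.set_printoptions(precision=1,suppress=True)
t=imaging.camera('top');s=imaging.camera('scene')
for k,z in(('yellow',255),('red',250),('blue',259)):
    for b in blobs(t,k,(200,150,420,330),4): print(k,b,loc(atz(t,*b[0],z)))
print('scene mid pred',proj(s,[wor([0.3,10.2,-138])]),'shank pred',proj(s,[wor([0,17,-100]),wor([0,16,-80]),wor([0,15.5,-60])]))
h=cv2.cvtColor(s['img'],cv2.COLOR_RGB2HSV)[185:215,325:365].astype(int)
m=(abs(h[...,0]-27)<8)&(h[...,1]>170)&(h[...,2]>120);ys,xs=np.where(m);print('scene yellow',len(xs),xs.mean()+325,ys.mean()+185,h[14,18])
h=cv2.cvtColor(s['img'],cv2.COLOR_RGB2HSV).astype(int)
for l in((0,17,-100),(0,16,-80),(0,15.5,-60)):
    v=int(round(proj(s,[wor(l)])[0,1]));r=[x for x in range(335,355) if (h[v,x,0]<7 or h[v,x,0]>172) and h[v,x,1]>130];print(v,r)
```

```text
yellow ([237.1, 259.3], [235, 254, 5, 12, 48]) [   1.7   10.2 -135. ]
red ([245.1, 260.1], [241, 257, 10, 7, 46]) [  -1.4   -7.3 -140. ]
blue ([234.3, 223.2], [231, 215, 8, 17, 117]) [  85.1   10.2 -131. ]
scene mid pred [[343.3 199.4]] shank pred [[344.8 189.7]
 [344.9 185.4]
 [345.2 180.9]]
scene yellow 0 nan nan [ 25 147 219]
190 [345]
185 [345]
181 [345]<stdin>:8: RuntimeWarning: Mean of empty slice.
  ret = ret.dtype.type(ret / rcount)
```

{"fn": "arm_command", "kwargs": {"steps": [[0,0.1,0.1,1,0],[0,0.2,0.2,3,0],[0,0.4,0.3,5.5,0],[0,0.6,0.4,8,0],[0,0.8,0.5,10.5,0],[0,1,0.6,13,0],[0,1.2,0.7,15.5,0],[0,1.4,0.8,18,0],[0,1.5,0.9,20.5,0],[0,1.5,1,23,0],[0,1.5,1.1,25,0],[0,1.5,1.2,27,0],[0,1.5,1.3,28.5,0],[0,1.5,1.4,30,0],[0,1.5,1.4,31,0],[0,1.5,1.4,32,0],[0,1.5,1.4,32,0]]}}

```text
clock: 34.83
eef_pos: [454.8, 157.7, 219.9]
eef_rot: [-3.142, -0.0, -3.086]
wrist_force: [0.2, -0.3, -4.4]
finger_gap: 13.9
finger_force: 55.0
```

```bash
python3 meas.py 5
```

```text
35.08 tcp [ -86.17   11.58 -170.02] ang [0.04 0.04 0.04 0.04 0.04] min 0.04000000000000059 contact ang est 0.05338264549997615 F [-0.13 -0.12 -4.42] mom [-0.06  0.36  0.05]
```

{"fn": "arm_command", "kwargs": {"steps": [[0,0,0,0.7,0],[0,0,-0.3,1.5,0],[0,0,-0.8,2.2,0],[0,0,-1.4,3,0],[0,0,-2,3.5,0],[0,0,-2.7,4,0],[0,0,-3.4,4,0],[0,0,-4.1,4,0],[0,0,-4.8,4,0],[0,0,-5.5,4,0],[0,0,-6.1,4,0],[0,0,-6.6,4,0],[0,0,-7,4,0],[0,0,-7,4,0],[0,0,-7,4.5,0],[0,0,-7,5,0],[0,0,-7,5.5,0],[0,0,-7,5.5,0]]}}

```text
clock: 37.33
eef_pos: [455.2, 150.7, 214.4]
eef_rot: [3.142, -0.0, -3.086]
wrist_force: [-0.2, 0.4, -3.4]
finger_gap: 13.6
finger_force: 55.0
```

```bash
python3 meas.py 5
```

```text
37.58 tcp [ -86.21    4.59 -175.54] ang [0. 0. 0. 0. 0.] min 5.551115123125783e-16 contact ang est 0.011914604590683319 F [-0.09 -0.33 -4.44] mom [-0.01  0.36 -0.03]
```

{"fn": "arm_command", "kwargs": {"steps": [[0,0,-0.2,0.3,0],[0,0,-0.4,0.6,0],[0,0,-0.6,0.9,0],[0,0,-0.8,1.2,0],[0,0,-1,1.5,0],[0,0,-1,1.5,0]]}}

```text
clock: 38.33
eef_pos: [455.3, 149.7, 213.1]
eef_rot: [3.142, 0.0, -3.086]
wrist_force: [-1.1, 0.4, -2.2]
finger_gap: 13.5
finger_force: 55.0
```

```bash
python3 meas.py 6
```

```text
38.62 tcp [ -86.12    3.61 -176.95] ang [0. 0. 0. 0. 0. 0.] min 5.551115123125783e-16 contact ang est 0.00625163842729281 F [-0.33  0.21 -1.38] mom [ 0.05  0.11 -0.01]
```

{"fn": "arm_command", "kwargs": {"steps": [[0,0,0,0.2,0],[0,0,0,0.4,0],[0,0,0,0.4,0],[0,0,0,0.4,0]]}}

```text
clock: 39.12
eef_pos: [455.3, 149.7, 212.7]
eef_rot: [3.142, 0.0, -3.086]
wrist_force: [-0.5, -0.9, 1.3]
finger_gap: 13.4
finger_force: 55.0
```

```bash
python3 meas.py 6 seat
python3 - <<'E'
import cv2
a=cv2.imread('pics/seat.png')[150:250,300:420];cv2.imwrite('pics/se.png',cv2.resize(a,None,fx=6,fy=6,interpolation=cv2.INTER_CUBIC))
E
```

```text
39.42 tcp [ -86.14    3.59 -177.39] ang [0. 0. 0. 0. 0. 0.] min 5.551115123125783e-16 contact ang est 0.006156813649420486 F [-1.15 -0.79  1.47] mom [-0.01 -0.   -0.  ]
```

View pics/se.png

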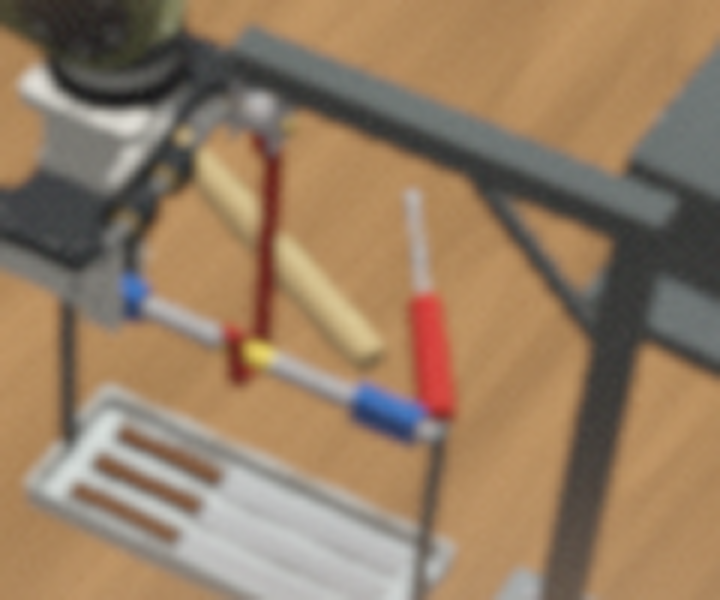

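The bar is seated behind the tip with the yellow band in the bowl at crop (250,352), hook plumb, weight carried by the hook. I'll relieve the residual side load, then relax the grip and open slowly.

{"fn": "arm_command", "kwargs": {"steps": [[0,0,-0.2,-0.1,0],[0,0,-0.4,-0.2,0],[0,0,-0.5,-0.2,0],[0,0,-0.5,-0.2,0],[0,0,-0.5,-0.2,0]], "force": 5}}

```text
clock: 40.05
eef_pos: [455.3, 149.2, 212.7]
eef_rot: [-3.142, -0.0, -3.086]
wrist_force: [1.1, -0.3, -0.4]
finger_gap: 14.1
finger_force: 5.0
```

```bash
python3 meas.py 5
```

```text
40.3 tcp [ -86.18    3.08 -177.27] ang [0. 0. 0. 0. 0.] min 5.551115123125783e-16 contact ang est 0.003284470449197907 F [ 1.09  0.35 -0.68] mom [-0.01 -0.13  0.02]
```

{"fn": "arm_command", "kwargs": {"steps": [[0.155,0,0,0,0],[0.16,0,0,0,0],[0.165,0,0,0,0],[0.17,0,0,0,0],[0.18,0,0,0,0],[0.19,0,0,0,0],[0.2,0,0,0,0],[0.22,0,0,0,0],[0.26,0,0,0,0],[0.3,0,0,0,0],[0.35,0,0,0,0],[0.4,0,0,0,0],[0.45,0,0,0,0],[0.5,0,0,0,0],[0.5,0,0,0,0]]}}

```text
clock: 42.18
eef_pos: [455.3, 149.2, 212.8]
eef_rot: [3.142, -0.0, -3.086]
wrist_force: [0.1, 0.4, 0.0]
finger_gap: 46.9
finger_force: 0.0
```

```bash
python3 meas.py 16
python3 - <<'E'
from sw import *
np.set_printoptions(precision=1,suppress=True)
t=imaging.camera('top')
for k,z in(('yellow',216),('blue',220)):
    for b in blobs(t,k,(200,150,420,330),4): print(k,b,loc(atz(t,*b[0],z)))
E
```

```text
42.98 tcp [ -86.2     3.11 -177.25] ang [-0.02 -0.03 -0.02 -0.02 -0.02 -0.01 -0.02 -0.02 -0.01 -0.02 -0.02 -0.02
 -0.03 -0.03 -0.03 -0.03] min -0.02999999999999947 contact ang est 0.003441669581251204 F [-0.07  0.05 -0.01] mom [0.02 0.01 0.02]
yellow ([244.9, 260.4], [243, 255, 5, 12, 44]) [   0.3   -1.7 -174. ]
blue ([242.9, 225.3], [240, 217, 7, 17, 110]) [  83.8   -3.5 -170. ]
```

{"fn": "arm_command", "kwargs": {"steps": [[0.5,0,-2,-3,0],[0.5,0,-3,-9,0],[0.5,0,-4,-18,0],[0.5,0,-4,-30,0],[0.5,0,-4,-42,0],[0.5,2,-4,-54,0],[0.5,10,-4,-62,0],[0.5,25,-4,-66,0],[0.5,45,-4,-68,0],[0.5,65,-4,-68,0],[0.5,85,-4,-68,0],[0.5,100,-4,-68,0],[0.5,100,-4,-68,0]]}}

```text
clock: 44.65
eef_pos: [354.9, 139.6, 281.0]
eef_rot: [3.141, 0.001, -3.085]
wrist_force: [0.4, 0.3, 0.2]
finger_gap: 47.1
finger_force: 0.0
```

```bash
python3 meas.py 18 fin
python3 - <<'E'
from sw import *
np.set_printoptions(precision=1,suppress=True)
for i in range(5):
    t=imaging.camera('top')
    for k,z in(('yellow',216),('blue',220)):
        for b in blobs(t,k,(200,150,420,330),4): print(k,b[0],b[1][4],loc(atz(t,*b[0],z)))
    imaging.camera('top')
a=cv2.imread('pics/fin.png')[140:300,270:430];b=t['img'][180:340,200:360][:,:,::-1]
cv2.imwrite('pics/fi.png',cv2.resize(np.hstack([a,b]),None,fx=2.5,fy=2.5,interpolation=cv2.INTER_CUBIC))
E
```

```text
45.55 tcp [-186.17   -0.85 -109.23] ang [-0.02 -0.02 -0.02 -0.02 -0.02 -0.03 -0.03 -0.03 -0.03 -0.03 -0.03 -0.03
 -0.03 -0.02 -0.03 -0.02 -0.01 -0.02] min -0.02999999999999947 contact ang est -0.030696616008585153 F [-0.13  0.22  0.08] mom [ 0.03  0.02 -0.07]
yellow [243.6, 260.6] 48 [   0.1    1.4 -174. ]
blue [241.6, 225.3] 104 [  84.    -0.4 -170. ]
blue [245.7, 296.9] 101 [ -85.9    1.9 -170. ]
yellow [243.6, 260.7] 49 [  -0.2    1.4 -174. ]
blue [241.5, 225.3] 102 [  84.    -0.2 -170. ]
blue [245.6, 297.0] 102 [ -86.1    2.1 -170. ]
yellow [243.9, 260.5] 46 [   0.2    0.6 -174. ]
blue [241.8, 225.2] 106 [  84.2   -0.9 -170. ]
blue [245.8, 296.9] 101 [ -85.9    1.6 -170. ]
yellow [244.1, 260.6] 45 [  -0.     0.2 -174. ]
blue [242.1, 225.0] 105 [  84.6   -1.7 -170. ]
blue [246.2, 296.7] 101 [ -85.5    0.7 -170. ]
yellow [244.5, 260.5] 48 [   0.1   -0.8 -174. ]
blue [242.4, 225.2] 100 [  84.1   -2.3 -170. ]
blue [246.5, 296.7] 100 [ -85.5   -0.  -170. ]
```

View pics/fi.png

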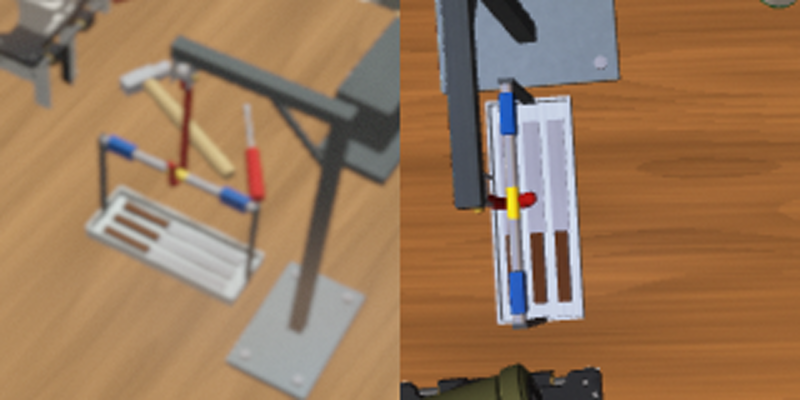

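The tray hangs on the hook at its yellow middle, level, with both sleeves at equal height, and the gripper is clear. A residual sway of about 2 mm remains, so I'll let it settle.

{"fn": "arm_command", "kwargs": {"steps": [[0.5,20,0,0,0],[0.5,40,0,0,0],[0.5,40,0,0,0],[0.5,40,0,0,0],[0.5,40,0,0,0],[0.5,40,0,0,0],[0.5,40,0,0,0],[0.5,40,0,0,0],[0.5,40,0,0,0],[0.5,40,0,0,0],[0.5,40,0,0,0],[0.5,40,0,0,0],[0.5,40,0,0,0],[0.5,40,0,0,0],[0.5,40,0,0,0],[0.5,40,0,0,0],[0.5,40,0,0,0],[0.5,40,0,0,0],[0.5,40,0,0,0],[0.5,40,0,0,0]]}}

```text
clock: 48.55
eef_pos: [315.7, 137.4, 280.7]
eef_rot: [3.142, -0.0, -3.086]
wrist_force: [-0.7, 0.7, -0.0]
finger_gap: 47.0
finger_force: 0.0
```

{"fn": "arm_command", "kwargs": {"steps": [[0.5,0,0,0,0],[0.5,0,0,0,0],[0.5,0,0,0,0],[0.5,0,0,0,0],[0.5,0,0,0,0],[0.5,0,0,0,0],[0.5,0,0,0,0],[0.5,0,0,0,0],[0.5,0,0,0,0],[0.5,0,0,0,0],[0.5,0,0,0,0],[0.5,0,0,0,0],[0.5,0,0,0,0],[0.5,0,0,0,0],[0.5,0,0,0,0],[0.5,0,0,0,0]]}}

```text
clock: 50.55
eef_pos: [315.7, 137.4, 280.8]
eef_rot: [-3.142, 0.0, -3.086]
wrist_force: [-0.7, -0.2, -0.5]
finger_gap: 46.8
finger_force: 0.0
```

```bash
cat > y.py <<'E'
from sw import *
Y=[]
for i in range(24):
    t=imaging.camera('top'); b=blobs(t,'blue',(200,150,420,330),4)
    Y.append([round(loc(atz(t,*k[0],220))[1],1) for k in b])
print(Y,monitor.read_state()['clock'])
s=imaging.camera('scene');b=blobs(s,'blue',(300,170,400,250),4)
for i in range(2):
    q=min(b,key=lambda k:(k[0][0])*(1 if i else -1)); T=blobs(t,'blue',(200,150,420,330),4)
    k=min(T,key=lambda k:k[0][1]*(-1 if i else 1)); print(loc(tri([(t,*k[0]),(s,*q[0])])))
E
python3 y.py
```

```text
Traceback (most recent call last):
  File "y.py", line 4, in <module>
    t=imaging.camera('top'); b=blobs(t,'blue',(200,150,420,330),4)
ValueError: 200 camera calls are used up
```

The cameras are used up, so I'll wait a few more seconds for the sway to die down, staying inside the time limit.

{"fn": "arm_command", "kwargs": {"steps": [[0.5,0,0,0,0],[0.5,0,0,0,0],[0.5,0,0,0,0],[0.5,0,0,0,0],[0.5,0,0,0,0],[0.5,0,0,0,0],[0.5,0,0,0,0],[0.5,0,0,0,0],[0.5,0,0,0,0],[0.5,0,0,0,0],[0.5,0,0,0,0],[0.5,0,0,0,0],[0.5,0,0,0,0],[0.5,0,0,0,0],[0.5,0,0,0,0],[0.5,0,0,0,0],[0.5,0,0,0,0],[0.5,0,0,0,0],[0.5,0,0,0,0],[0.5,0,0,0,0]]}}

```text
clock: 53.4
eef_pos: [315.7, 137.4, 280.7]
eef_rot: [-3.142, -0.0, -3.086]
wrist_force: [0.3, -0.3, 0.3]
finger_gap: 47.0
finger_force: 0.0
```

{"fn": "arm_command", "kwargs": {"steps": [[0.5,0,0,0,0],[0.5,0,0,0,0],[0.5,0,0,0,0],[0.5,0,0,0,0],[0.5,0,0,0,0],[0.5,0,0,0,0],[0.5,0,0,0,0],[0.5,0,0,0,0],[0.5,0,0,0,0],[0.5,0,0,0,0],[0.5,0,0,0,0],[0.5,0,0,0,0],[0.5,0,0,0,0],[0.5,0,0,0,0],[0.5,0,0,0,0],[0.5,0,0,0,0],[0.5,0,0,0,0],[0.5,0,0,0,0],[0.5,0,0,0,0],[0.5,0,0,0,0]]}}

```text
clock: 55.9
eef_pos: [315.7, 137.4, 280.8]
eef_rot: [3.142, -0.0, -3.086]
wrist_force: [-0.7, 0.5, 0.9]
finger_gap: 47.0
finger_force: 0.0
```

{"fn": "arm_command", "kwargs": {"steps": [[0.5,0,0,0,0],[0.5,0,0,0,0],[0.5,0,0,0,0],[0.5,0,0,0,0],[0.5,0,0,0,0],[0.5,0,0,0,0],[0.5,0,0,0,0],[0.5,0,0,0,0],[0.5,0,0,0,0],[0.5,0,0,0,0],[0.5,0,0,0,0],[0.5,0,0,0,0],[0.5,0,0,0,0],[0.5,0,0,0,0],[0.5,0,0,0,0],[0.5,0,0,0,0],[0.5,0,0,0,0],[0.5,0,0,0,0],[0.5,0,0,0,0],[0.5,0,0,0,0]]}}

```text
clock: 58.4
eef_pos: [315.7, 137.4, 280.8]
eef_rot: [-3.142, 0.0, -3.086]
wrist_force: [-0.1, -0.6, -0.1]
finger_gap: 47.2
finger_force: 0.0
```

```bash
python3 -c "
from cell import monitor,job
print(monitor.read_state()['clock'],job.sign_off())"
```

```text
the job is handed in; nothing more can be done
58.4 None
```

I handed the job in at 58.4 s with the tray hanging on the hook, seated at its yellow middle and the gripper clear; the last pictures (about 46 s) showed it level with about 2 mm of sway, and with the camera calls used up I could not confirm it was fully still.

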